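# Count along the rail and push the blue tin into the third gap

### The arm

A 7-joint arm with a two-finger parallel gripper is mounted at the origin on the work surface. World frame = base frame: x ahead of the robot, y to its left, z up, the work surface at z = 0. Lengths are in m, angles in rad, forces in N, time in s.
With the tool pointing down it reaches from about 0.4 to 0.9 m from the base axis. Payload 5.5 kg.
Tool frame: the origin (TCP) lies on the centre line of the jaws, within the pads' length; the fingertips stand 8 mm ahead of it and the grasp point (between the pads) lies 11 mm behind it; z points along the fingers, y is the direction in which the jaws open and shut (so a half turn about z gives the same grasp; the last joint's range is limited). The gripper opens to 92 mm and grips with 3 to 60 N. Pads are 19 mm wide; open, the fingers measure 130 mm over their backs; the gripper's body (75 mm by 190 mm) begins 47 mm behind the grasp point.
Start: joints at [-0.886, 0.501, -0.427, 1.55, 0.221, 1.138, -0.21], TCP at [0.266, 0.593, 0.235] pointing down, gripper open.
Joint ranges: [-2.88, 2.88], [-0.31, 2.03], [-1.54, 1.56], [0.2, 2.42], [-1.41, 4.55], [0.19, 2.02], [-2.57, 2.57]. Speed limits (rad/s): [2.57, 2.57, 3.14, 3.14, 3.14, 3.14, 3.14].

### API

Orientations are given as [roll, pitch, yaw] about the fixed x, y, z axes, in that order (R = Rz(yaw) Ry(pitch) Rx(roll)).
In Python, from workcell import move_pose, line_to, goto_joints, grip, hold, inverse_kinematics, sense, snapshot, camera_info, IKError, sign_off gives the robot as it stands. Calls block until the motion is done:
- move_pose(position, orientation): joint-space move of the TCP to a pose.
- line_to(position, rot=None, max_speed=0.15): straight line of the TCP; rot=None keeps the orientation; max_speed is the mean speed in m/s.
- goto_joints(angles): joint-space move.
- grip(opening, f_grip=None): finger opening in m; f_grip is the grip in N (None keeps the last); returns when the fingers have stopped.
- hold(seconds).
- inverse_kinematics(position, orientation): joint angles nearest the present ones, or None.
- sense(): the state.
- snapshot(name): name is "scene" or "top"; returns (picture, depth): 400x640x3 uint8, red, green, blue; 400x640 float32, m along the optical axis (not along the pixel's ray), 0 where there is no reading.
- camera_info(name): a dict with "K" (3x3 intrinsics, pixels), "dist_coeffs" ([k1, k2, p1, p2, k3] as OpenCV has them; the pictures are not rectified), "camera_from_world" (4x4, takes a point from world to camera coordinates). Camera axes: x right, y down, z forward; pixel columns grow to the right and rows downward; lengths in m; the calibration is good to about 2 mm. A picture is of the moment at which its call begins. camera_info takes no time and is no camera call.
A pose or a line that the arm cannot do raises IKError and nothing moves.
- sign_off(): hands the job in, once; it reports no verdict.
The state is a dict: "time_s": time; "q": joint angles; "dq": joint speeds; "tau": joint torques, N m; "ee_pos": TCP position; "ee_rot": TCP orientation; "wrist_force": force on the tool from outside, world axes, zero at the start; "ft_torque": the same for the moment, N m; "opening": finger opening in m.
Only numpy, scipy, OpenCV 4.12 (cv2) and the standard library are available. Lean on these libraries where they do the work, as an engineer would, in place of code of your own. Each camera call takes 0.05 s, during which the arm holds its last target.

### The job

Count the gaps of the tin rack by touch: starting at the red end, run the closed fingertips along the top of the back rail, touching it behind the first, then the second, then the third gap and no farther. Then push the blue tin along the bench with the fingertips into that third gap, fully home against the back wall. Only push the tin, never lift it or tip it over, and leave everything else where it is.

Things in the scene. Friction and masses are not known exactly. Their poses are not given: they have to be found in the camera images.
- rack: Fixed white-painted timber rack, six gaps in a row. Origin on the bench, mid-row. +x points into the gaps, away from the robot; y runs along the row (yaw within 0.2 rad of world). Gaps 54 mm wide, no floor, centred at y = +155, +93, +31, -31, -93, -155 mm between 8 mm dividers 50 mm high, round-nosed, fronts at x = -20 mm. Inner face of back wall x = +22 mm; on the wall a rail, flat top 60 mm above bench.
- red_end: Red end block of the rack, 70 x 20 x 60 mm, fixed against one end of the row, either y = +201 mm or y = -201 mm in the rack's frame. Gaps are counted from this end. Origin under its centre.
- blue_tin_center (a point): Centre of the loose round blue tin, 44 mm in diameter, 36 mm high, about 150 g, standing on the bench in front of the rack; this point is 18 mm above its underside. When home against the back wall this point is at x = 0 in the rack's frame and the tin's front is about flush with the dividers.
- left_tin_center (a point): Centre of the aluminium tin with green lid (44 mm diameter, 36 mm high) loose in the gap at the rack's +y end. Not to be moved.
- right_tin_center (a point): Centre of the aluminium tin with yellow lid (same size) loose in the gap at the rack's -y end. Not to be moved.
- pot: White ceramic plant pot, 96 mm across the rim, 85 mm high, loose on the robot's right. Origin under its centre. Not to be moved.
- wrench: Steel socket wrench with black handle, 225 mm long, lying loose on the robot's right. Origin on the bench under its middle, its x axis along its length towards the head. Not to be moved.
- dibber: Green plastic dibber with a T-handle, 225 mm long, lying loose on the robot's left; its x axis points to the tip, origin on the bench under its shaft. Not to be moved.
- pump: Small aluminium bicycle pump with black T-handle, 260 mm long, lying loose on the robot's left; its x axis is along the barrel, origin on the bench under it. Not to be moved.
- rail1: Stretch of the rail's top behind the gap at y = +155 mm of the rack: block 28 mm wide (x), 61 mm long (y), 14 mm thick, alternately white and dark brown along the rail, fixed. Origin at the centre of its top face (36 mm behind the rack's origin, 60 mm above the bench).
- rail2: Stretch of the rail's top behind the gap at y = +93 mm of the rack: block 28 mm wide (x), 61 mm long (y), 14 mm thick, alternately white and dark brown along the rail, fixed. Origin at the centre of its top face (36 mm behind the rack's origin, 60 mm above the bench).
- rail3: Stretch of the rail's top behind the gap at y = +31 mm of the rack: block 28 mm wide (x), 61 mm long (y), 14 mm thick, alternately white and dark brown along the rail, fixed. Origin at the centre of its top face (36 mm behind the rack's origin, 60 mm above the bench).
- rail4: Stretch of the rail's top behind the gap at y = -31 mm of the rack: block 28 mm wide (x), 61 mm long (y), 14 mm thick, alternately white and dark brown along the rail, fixed. Origin at the centre of its top face (36 mm behind the rack's origin, 60 mm above the bench).
- rail5: Stretch of the rail's top behind the gap at y = -93 mm of the rack: block 28 mm wide (x), 61 mm long (y), 14 mm thick, alternately white and dark brown along the rail, fixed. Origin at the centre of its top face (36 mm behind the rack's origin, 60 mm above the bench).
- rail6: Stretch of the rail's top behind the gap at y = -155 mm of the rack: block 28 mm wide (x), 61 mm long (y), 14 mm thick, alternately white and dark brown along the rail, fixed. Origin at the centre of its top face (36 mm behind the rack's origin, 60 mm above the bench).
- blue_tin: The same blue tin; origin under its centre, on the bench, z axis up.
Things that resemble listed ones, but are neither listed nor needed, are in the scene too. Of the things that look like the red_end, the largest one is meant.

How it is judged:
By the outcome, as a careful person would: the job done as asked, in the order asked, and still so for the second after the job is handed in, with the robot touching nothing.
It also fails if it takes over 64 s, if anything falls off the work surface, if the arm or the gripper's body presses on something with over 40 N, if the wrist force passes 120 N, or if a joint passes its speed limit or range.

## Working session

There is one attempt and no reset: what is moved stays moved. The work goes in short steps, each a Python script; the robot and the scene stay as the last script left them, time stands still between calls to the robot, and variables do not carry over. Pictures are saved under pics/ and viewed, and the job is handed in when it is done.

```bash
mkdir -p pics; ls; python3 - <<'E'
from workcell import *
import cv2, numpy as np
for n in("scene","top"):
    im,d=snapshot(n); cv2.imwrite(f"pics/{n}0.png",im[:,:,::-1]); np.save(f"{n}0.npy",d); np.save(f"{n}0_rgb.npy",im)
    c=camera_info(n); print(n,c["K"],c["dist_coeffs"],np.round(c["camera_from_world"],3))
s=sense(); print(s["time_s"],s["ee_pos"],s["ee_rot"],s["opening"])
E
```

```text
pics
scene [[461.26731036   0.         324.70494278]
 [  0.         461.26731036 206.87785604]
 [  0.           0.           1.        ]] [-0.08922282  0.          0.          0.          0.        ] [[-0.603  0.798 -0.002  0.327]
 [ 0.664  0.501 -0.554 -0.34 ]
 [-0.441 -0.335 -0.832  1.754]
 [ 0.     0.     0.     1.   ]]
top [[493.11066643   0.         316.07901251]
 [  0.         493.11066643 196.15478522]
 [  0.           0.           1.        ]] [-0.0114993  0.         0.         0.         0.       ] [[ 0.013 -1.     0.011 -0.013]
 [-0.997 -0.014 -0.079  0.542]
 [ 0.079 -0.01  -0.997  1.327]
 [ 0.     0.     0.     1.   ]]
0.1 [0.26588495 0.5924589  0.23378377] [-3.13987129e+00 -6.39493901e-05  2.71986280e+00] 0.09194585830820702
```

View pics/top0.png

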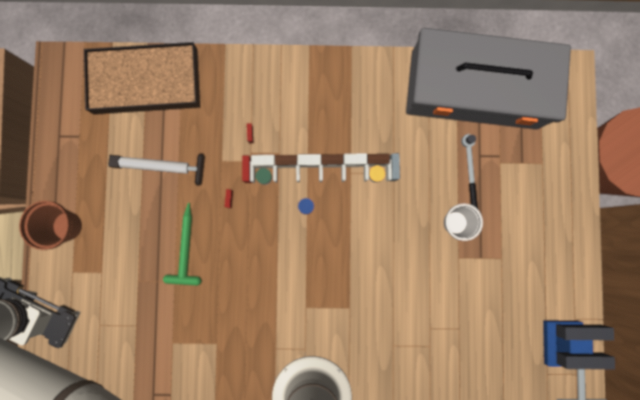

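View pics/scene0.png

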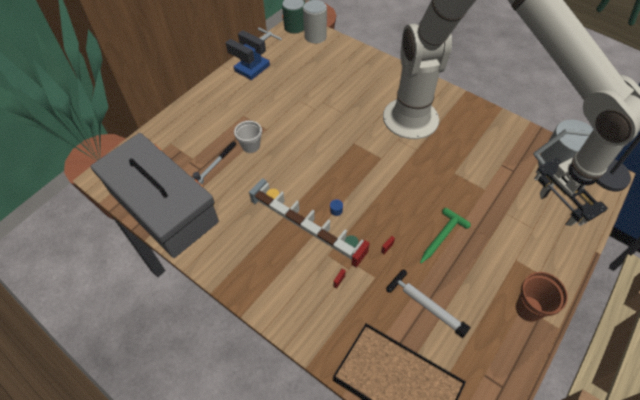

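Top view: there are three red candidates, at (247,168), (250,133) and (228,198). The one at (247,168) is the largest and sits against the row's end, so it should be red_end. The end at (394,166) is grey. The blue tin is at (306,206). I'll confirm with a crop and measure.

```bash
cat > h.py <<'E'
import numpy as np, cv2
from workcell import *
def ray(n,uv):
    c=camera_info(n);K=np.array(c["K"]);D=np.array(c["dist_coeffs"]);T=np.array(c["camera_from_world"])
    p=cv2.undistortPoints(np.array(uv,float).reshape(-1,1,2),K,D).reshape(-1,2)
    d=np.c_[p,np.ones(len(p))]@T[:3,:3]; o=-T[:3,:3].T@T[:3,3]
    return o,d
def onplane(n,uv,z):
    o,d=ray(n,uv); return o+d*((z-o[2])/d[:,2])[:,None]
def proj(n,P):
    c=camera_info(n);T=np.array(c["camera_from_world"])
    return cv2.projectPoints(np.array(P,float).reshape(-1,1,3),cv2.Rodrigues(T[:3,:3])[0],T[:3,3],np.array(c["K"]),np.array(c["dist_coeffs"]))[0].reshape(-1,2)
def blobs(im,lo,hi,amin=15):
    hsv=cv2.cvtColor(im,cv2.COLOR_RGB2HSV)
    m=cv2.inRange(hsv,lo,hi); n,l,s,c=cv2.connectedComponentsWithStats(m)
    return [(i,s[i].tolist(),c[i]) for i in range(1,n) if s[i][4]>=amin],l
E
python3 - <<'E'
from h import *
im=np.load("top0_rgb.npy"); d=np.load("top0.npy")
c=cv2.resize(im[120:220,210:410],None,fx=4,fy=4,interpolation=cv2.INTER_CUBIC); cv2.imwrite("pics/crop1.png",c[:,:,::-1])
im2=np.load("scene0_rgb.npy")
c=cv2.resize(im2[160:300,230:430],None,fx=4,fy=4,interpolation=cv2.INTER_CUBIC); cv2.imwrite("pics/crop2.png",c[:,:,::-1])
for n,I in(("top",im),("scene",im2)):
  for nm,lo,hi,z in(("red",(0,150,60),(6,255,255),.06),("red2",(172,150,60),(180,255,255),.06),("blue",(105,130,40),(125,255,255),.036),("green",(70,60,30),(95,255,255),.036),("yellow",(18,150,100),(30,255,255),.036)):
    b,l=blobs(I,lo,hi)
    for i,s,cc in b:
        ys,xs=np.where(l==i)
        print(n,nm,s,np.round(cc,1),np.round(onplane(n,cc,z)[0],3))
E
```

```text
top red [247, 124, 6, 18, 85] [249.2 132.3] [0.708 0.176 0.06 ]
top red [242, 156, 8, 26, 175] [245.2 168.5] [0.61  0.185 0.06 ]
top red [225, 189, 7, 19, 107] [228.  198.2] [0.53  0.228 0.06 ]
top blue [300, 200, 12, 12, 115] [305.5 205.6] [0.515 0.022 0.036]
top blue [545, 322, 48, 44, 1024] [562.3 343.1] [ 0.156 -0.667  0.036]
top green [258, 170, 12, 12, 103] [263.4 175.6] [0.595 0.138 0.036]
top yellow [371, 166, 13, 15, 161] [376.9 173.2] [ 0.606 -0.17   0.036]
scene red [382, 236, 13, 17, 101] [387.9 243.6] [0.546 0.241 0.06 ]
scene red [352, 240, 17, 26, 192] [360.5 252.9] [0.621 0.193 0.06 ]
scene red [334, 270, 11, 17, 93] [339.1 277.4] [0.724 0.189 0.06 ]
scene blue [235, 45, 33, 33, 406] [252.2  65.4] [ 0.165 -0.658  0.036]
scene blue [616, 144, 24, 94, 801] [631.5 199.4] [-0.11   0.814  0.036]
scene blue [618, 150, 6, 10, 15] [620.7 154.2] [-0.291  0.722  0.036]
scene blue [331, 201, 11, 13, 122] [336.  206.7] [0.519 0.029 0.036]
scene green [0, 0, 108, 220, 15574] [41.5 99.5] [ 0.813 -1.22   0.036]
scene green [264, 0, 39, 32, 580] [285.3  14.6] [-0.191 -0.779  0.036]
scene green [598, 0, 10, 11, 41] [602.   5.] [-1.231  0.37   0.036]
scene green [630, 0, 10, 24, 90] [634.9  12.2] [-1.29   0.523  0.036]
scene green [346, 236, 12, 11, 81] [351.6 240.5] [0.591 0.141 0.036]
scene yellow [267, 190, 11, 8, 58] [272.2 193.1] [ 0.603 -0.171  0.036]
```

View pics/crop1.png

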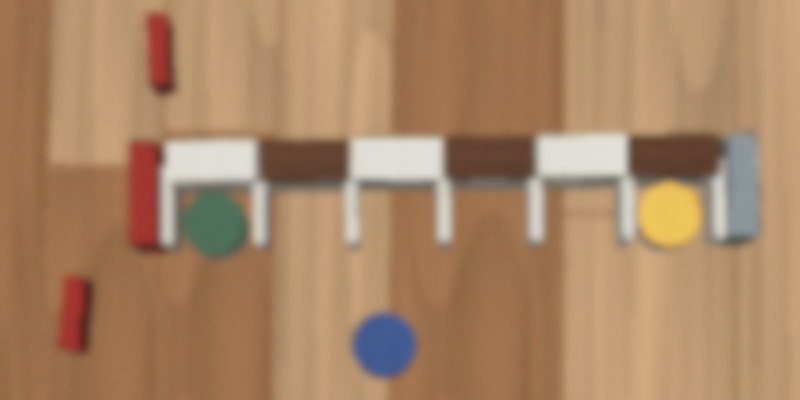

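View pics/crop2.png

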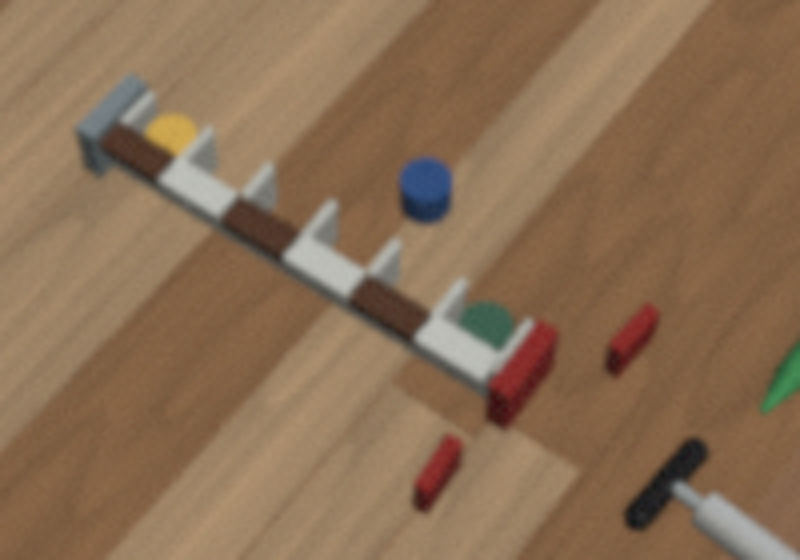

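The crops confirm it. The block at (245,168) is the largest and is attached to the rack; the other two are small and loose. So gap 1 is the green-lid one, and the third gap is behind the second white rail stretch (309,160). Next is the rack pose, from the white rail stretches in both views.

```bash
python3 - <<'E'
from h import *
res={}
for n,(r0,r1,c0,c1) in(("top",(145,185,245,405)),("scene",(185,260,245,375))):
    im=np.load(n+"0_rgb.npy")[r0:r1,c0:c1]; f=6
    big=cv2.resize(im,None,fx=f,fy=f,interpolation=cv2.INTER_CUBIC)
    hsv=cv2.cvtColor(big,cv2.COLOR_RGB2HSV)
    m=cv2.inRange(hsv,(0,0,160),(180,45,255))
    m=cv2.morphologyEx(m,cv2.MORPH_OPEN,np.ones((31,31),np.uint8) if n=="top" else cv2.getStructuringElement(cv2.MORPH_ELLIPSE,(33,33)))
    k,l,s,c=cv2.connectedComponentsWithStats(m)
    ov=big.copy(); ov[m>0]=(255,0,255); cv2.imwrite(f"pics/m_{n}.png",cv2.resize(ov,(800,int(800*ov.shape[0]/ov.shape[1])))[:,:,::-1])
    for i in range(1,k):
        if s[i][4]<300: continue
        uv=(c[i]+.5)/f-.5+[c0,r0]
        cs=cv2.minAreaRect(cv2.findContours((l==i).astype(np.uint8),0,1)[0][0])
        P=onplane(n,uv,.06)[0]
        print(n,s[i][4],np.round(uv,1),np.round(P,4),np.round(np.array(cs[1])/f,1))
E
```

```text
top 8650 [355.2 158.6] [ 0.6409 -0.1086  0.06  ] [22.7 10.8]
top 8982 [308.7 159.4] [0.637  0.0155 0.06  ] [23.5 10.7]
top 8577 [262.3 160. ] [0.6336 0.1394 0.06  ] [10.5 23. ]
scene 4242 [279.3 206.1] [ 0.6385 -0.1067  0.06  ] [16.9  7.8]
scene 4627 [310.8 225.6] [0.6354 0.0174 0.06  ] [17.9  7.8]
scene 5056 [344.1 246.2] [0.6324 0.1413 0.06  ] [19.5  7.8]
```

View pics/m_top.png

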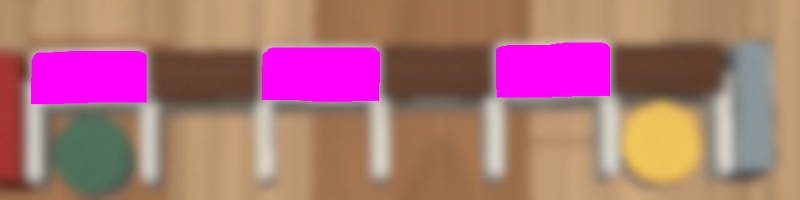

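View pics/m_scene.png

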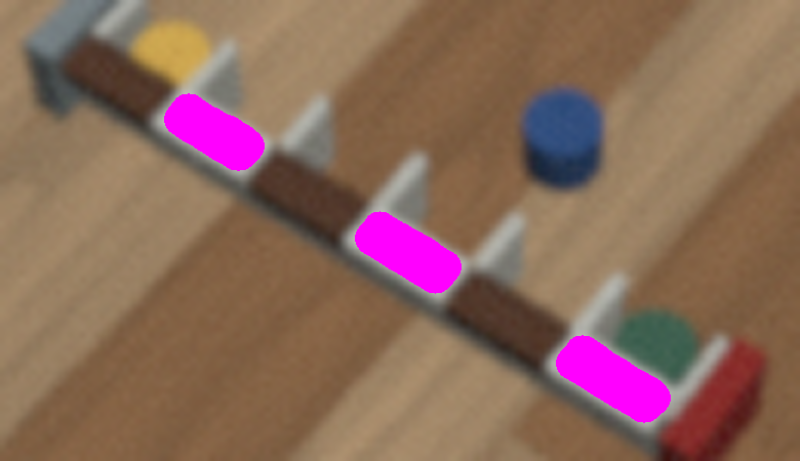

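Stretch spacing is 124 mm in both views, which matches, and the two views agree within 2 mm. The rack pose is about (0.601, -0.0155) with yaw 0.027. As a check, this predicts the yellow tin at (0.605, -0.1705), against (0.606, -0.170) measured. Next: close the gripper, move over rail1 and feel downwards.

```bash
cat >> h.py <<'E'
YAW=0.027; O=np.array([0.601,-0.0155])
def W(x,y):
    c,s=np.cos(YAW),np.sin(YAW); return O+[c*x-s*y,s*x+c*y]
def toR(p):
    c,s=np.cos(YAW),np.sin(YAW); d=np.array(p[:2])-O; return np.array([c*d[0]+s*d[1],-s*d[0]+c*d[1]])
def st(tag=""):
    s=sense(); print(tag,"t",round(s["time_s"],2),"tcp",np.round(s["ee_pos"],4),"rack",np.round(toR(s["ee_pos"]),4),"yaw",round(s["ee_rot"][2],3),"F",np.round(s["wrist_force"],2),"op",round(s["opening"],4)); return s
E
python3 - <<'E'
from h import *
for y in (YAW,YAW+np.pi,YAW-np.pi):
    print(y,inverse_kinematics([*W(.036,.155),.12],[np.pi,0,y]),inverse_kinematics([*W(-.05,.031),.018],[np.pi,0,y]))
grip(0.0,10); 
move_pose([*W(.036,.155),.12],[np.pi,0,YAW+np.pi]); st()
line_to([*W(.036,.155),.076],max_speed=.08); st()
for z in np.arange(.074,.060,-.001):
    line_to([*W(.036,.155),z],max_speed=.03); s=st(z)
    if s["wrist_force"][2]>2.5: break
E
```

```text
0.027 [-0.41844692  0.59260926  0.22000364  1.66364147 -0.15592334  0.90253728
 -1.68173779] [-0.22756572  0.60913753  0.19278953  1.95127948 -0.19571828  0.59886532
 -1.45029191]
3.1685926535897933 [-0.02746737  0.60747366 -0.32353883  1.64821279  0.22950155  0.92346263
  1.1616913 ] [ 0.13569656  0.61733982 -0.26453322  1.93834082  0.26387403  0.6190728
  1.29951799]
-3.114592653589793 [-0.02746737  0.60747366 -0.32353883  1.64821279  0.22950155  0.92346263
  1.1616913 ] [ 0.13569656  0.61733982 -0.26453322  1.93834082  0.26387403  0.6190728
  1.29951799]
 t 3.66 tcp [0.6326 0.1423 0.1203] rack [0.0358 0.1569] yaw -3.113 F [-0.98  0.35 -0.23] op 0.0008
 t 4.36 tcp [0.6328 0.1405 0.0758] rack [0.036 0.155] yaw -3.115 F [ 0.31 -0.6   0.25] op 0.0004
0.074 t 4.61 tcp [0.6331 0.1404 0.0744] rack [0.0363 0.155 ] yaw -3.115 F [-0.16  0.    0.49] op 0.0006
0.073 t 4.86 tcp [0.6328 0.1404 0.0731] rack [0.036 0.155] yaw -3.115 F [ 0.02 -0.31 -0.68] op 0.0005
0.072 t 5.11 tcp [0.6327 0.1403 0.0719] rack [0.0359 0.1549] yaw -3.115 F [-0.61  0.35  0.46] op 0.0006
0.071 t 5.36 tcp [0.6327 0.1404 0.0709] rack [0.0359 0.155 ] yaw -3.115 F [-0.32  0.21 -0.07] op 0.0003
0.06999999999999999 t 5.61 tcp [0.6327 0.1404 0.0699] rack [0.0359 0.155 ] yaw -3.115 F [ 0.43 -0.25  0.24] op 0.0004
0.06899999999999999 t 5.86 tcp [0.6327 0.1404 0.0689] rack [0.0359 0.155 ] yaw -3.115 F [-0.01 -0.25 -0.18] op 0.0006
0.06799999999999999 t 6.11 tcp [0.633  0.1405 0.0684] rack [0.0362 0.155 ] yaw -3.115 F [-1.95 -0.56  3.44] op 0.0009
```

Contact came at TCP z = 0.068, so the fingertips are at 0.060, which is the rail's top. Now I slide lightly to the second gap and then the third.

```bash
python3 - <<'E'
from h import *
z=.0676
line_to([*W(.036,.155),z],max_speed=.03); hold(.2); st("rail1")
for y in (.135,.113,.093,.073,.051,.031):
    line_to([*W(.036,y),z],max_speed=.04)
    if y in(.093,.031): hold(.3)
    s=st(y); f=s["wrist_force"][2]
    if f<2.5: z-=.0004
    elif f>12: z+=.0004
E
```

```text
rail1 t 6.56 tcp [0.633  0.1405 0.0684] rack [0.0362 0.1551] yaw -3.115 F [-2.23 -0.62  6.34] op 0.0003
0.135 t 7.21 tcp [0.6344 0.1201 0.0684] rack [0.037  0.1346] yaw -3.115 F [0.13 2.15 6.57] op -0.0
0.113 t 7.91 tcp [0.635  0.0981 0.0684] rack [0.037  0.1126] yaw -3.115 F [0.14 2.1  6.7 ] op 0.0007
0.093 t 8.86 tcp [0.6355 0.078  0.0684] rack [0.037  0.0926] yaw -3.115 F [0.02 2.23 6.28] op 0.0004
0.073 t 9.51 tcp [0.6359 0.0581 0.0684] rack [0.0369 0.0726] yaw -3.115 F [0.06 2.53 6.33] op 0.0007
0.051 t 10.21 tcp [0.6365 0.0362 0.0683] rack [0.0369 0.0507] yaw -3.115 F [-0.57  2.75  6.33] op 0.0004
0.031 t 11.16 tcp [0.637  0.0162 0.0684] rack [0.0369 0.0307] yaw -3.115 F [0.45 3.1  5.89] op 0.0002
```

All three stretches were touched at a steady 6 N or so. Now I lift off and refine the blue tin's position from its lid in both views.

```bash
python3 - <<'E'
from h import *
line_to([*W(.036,.031),.13],max_speed=.12)
move_pose([*W(-.19,.045),.13],[np.pi,0,YAW+np.pi]); st()
for n in("scene","top"):
    im,d=snapshot(n); cv2.imwrite(f"pics/{n}1.png",im[:,:,::-1])
    src=np.load(n+"0_rgb.npy"); 
    for nm,I in(("old",src),("new",im)):
        r=I[195:216,295:318] if n=="top" else I[196:220,325:348]
        off=np.array([295,195]) if n=="top" else np.array([325,196])
        b=cv2.resize(r,None,fx=8,fy=8,interpolation=cv2.INTER_CUBIC); h=cv2.cvtColor(b,cv2.COLOR_RGB2HSV)
        for vt in(60,100,120):
            m=cv2.inRange(h,(100,110,vt),(130,255,255)); k,l,s,c=cv2.connectedComponentsWithStats(m)
            if k<2: continue
            i=1+np.argmax(s[1:,4]); ct=cv2.findContours((l==i).astype(np.uint8),0,1)[0][0]
            e=cv2.fitEllipse(ct); uv=(np.array(e[0])+.5)/8-.5+off; P=onplane(n,uv,.036)[0]
            print(n,nm,vt,s[i][4]/64,np.round(uv,1),np.round(np.array(e[1])/8,1),np.round(P,4),np.round(toR(P),4))
E
```

```text
t 12.73 tcp [0.4117 0.0245 0.1304] rack [-0.1881  0.0451] yaw -3.115 F [ 0.33 -0.31  0.11] op 0.0003
scene old 60 131.5625 [336.1 206.8] [11.4 14.6] [0.5193 0.0291 0.036 ] [-0.0804  0.0468]
scene old 100 94.78125 [336.1 205. ] [10.1 11.7] [0.5139 0.025  0.036 ] [-0.086   0.0429]
scene old 120 80.25 [336.1 204.5] [ 8.9 11.3] [0.5123 0.0239 0.036 ] [-0.0876  0.0417]
scene new 60 131.078125 [336.1 206.8] [11.3 14.6] [0.5194 0.0292 0.036 ] [-0.0804  0.0469]
scene new 100 94.984375 [336.1 205. ] [10.2 11.7] [0.514  0.0252 0.036 ] [-0.0859  0.043 ]
scene new 120 82.34375 [336.1 204.5] [ 9.  11.4] [0.5123 0.0239 0.036 ] [-0.0877  0.0418]
top old 60 138.140625 [305.6 205.8] [13.  13.3] [0.5142 0.0224 0.036 ] [-0.0857  0.0402]
top old 100 138.140625 [305.6 205.8] [13.  13.3] [0.5142 0.0224 0.036 ] [-0.0857  0.0402]
top old 120 138.140625 [305.6 205.8] [13.  13.3] [0.5142 0.0224 0.036 ] [-0.0857  0.0402]
top new 60 138.703125 [305.6 205.8] [13.  13.3] [0.5142 0.0224 0.036 ] [-0.0857  0.0402]
top new 100 138.703125 [305.6 205.8] [13.  13.3] [0.5142 0.0224 0.036 ] [-0.0857  0.0402]
top new 120 138.703125 [305.6 205.8] [13.  13.3] [0.5142 0.0224 0.036 ] [-0.0857  0.0402]
```

View pics/scene1.png

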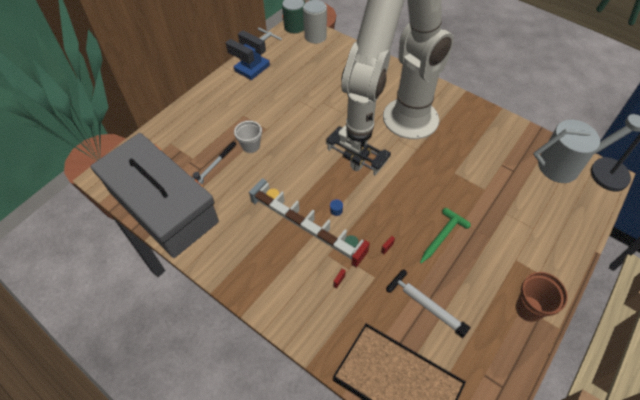

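The scene (330–360,130–170) shows the gripper behind the tin, the tin unmoved at (336,205), and nothing disturbed. The tin is at rack (-0.086, +0.0405), 9.5 mm to one side of gap 3's centre. First push is diagonal, with the fingers 10 mm apart as a cradle, to bring it in line in front of the gap.

```bash
cat >> h.py <<'E'
def bluetin(tag):
    out=[]
    for n in("scene","top"):
        im,_=snapshot(n); cv2.imwrite(f"pics/{tag}_{n}.png",im[:,:,::-1])
        r0,c0=(195,320) if n=="scene" else (150,285)
        f=8; r=im[r0:r0+45,c0-20*(n=="scene"):c0+45]; c0-=20*(n=="scene")
        b=cv2.resize(r,None,fx=f,fy=f,interpolation=cv2.INTER_CUBIC); h=cv2.cvtColor(b,cv2.COLOR_RGB2HSV)
        cv2.imwrite(f"pics/{tag}_{n}_c.png",cv2.resize(im[140:230,250:370] if n=="top" else im[180:270,270:390],None,fx=6,fy=6,interpolation=cv2.INTER_CUBIC)[:,:,::-1])
        m=cv2.inRange(h,(100,110,105),(130,255,255)); k,l,s,c=cv2.connectedComponentsWithStats(m)
        if k<2: print(n,"none"); continue
        i=1+np.argmax(s[1:,4]); e=cv2.fitEllipse(cv2.findContours((l==i).astype(np.uint8),0,1)[0][0])
        uv=(np.array(e[0])+.5)/f-.5+[c0,r0]; P=onplane(n,uv,.036)[0]
        print(n,round(s[i][4]/f/f,1),np.round(uv,1),np.round(np.array(e[1])/f,1),"rack",np.round(toR(P),4))
E
python3 - <<'E'
from h import *
T=np.array([-.086,.0405]);G=np.array([-.049,.031]);u=(G-T)/np.linalg.norm(G-T);a=np.arctan2(u[1],u[0])
rot=[np.pi,0,YAW+np.pi+a]; L=.0312
grip(.010,20)
s=T-u*.065
move_pose([*W(*s),.08],rot); line_to([*W(*s),.018],max_speed=.1); st("down")
s=T-u*.036; line_to([*W(*s),.018],max_speed=.06); st("near")
line_to([*W(*(G-u*L)),.018],max_speed=.04); st("pushed")
line_to([*W(*(G-u*.06)),.018],max_speed=.1)
bluetin("p1"); st()
E
```

```text
down t 14.44 tcp [0.4509 0.0371 0.0185] rack [-0.1486  0.0567] yaw 2.917 F [ 0.27 -0.26 -1.11] op 0.0103
near t 15.07 tcp [0.4787 0.0306 0.0178] rack [-0.121   0.0494] yaw 2.917 F [-0.12  0.07 -0.54] op 0.0102
pushed t 16.3 tcp [0.521  0.0211 0.0181] rack [-0.079   0.0387] yaw 2.917 F [-0.13 -0.54 -0.43] op 0.0107
scene 94.9 [326.5 211.7] [10.1 11.7] rack [-0.047   0.0327]
top none
 t 16.84 tcp [0.4938 0.0274 0.0183] rack [-0.106   0.0458] yaw 2.917 F [-0.27  0.35 -0.48] op 0.0098
```

View pics/p1_top_c.png

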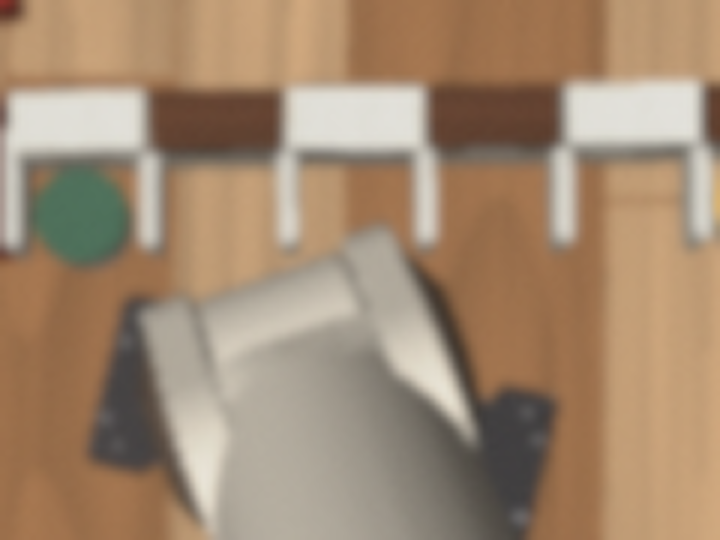

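View pics/p1_scene_c.png

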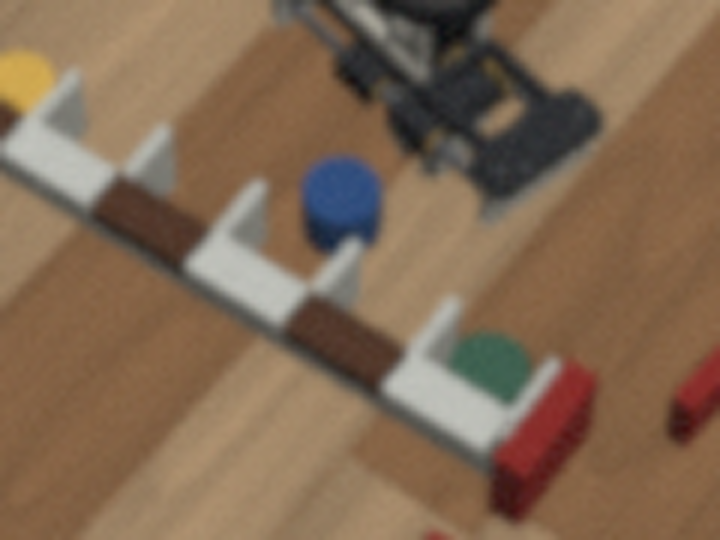

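The scene crop at (340,195) shows the tin upright in front of gap 3. The measurement is rack (-0.047, 0.0327), or about 0.0305 after allowing for the scene view's +2 mm offset in y, so it is centred. The top view is blocked by the arm. Now I push straight in, with small steps at the end until the force rises.

```bash
python3 - <<'E'
from h import *
y=.031; rot=[np.pi,0,YAW+np.pi]
line_to([*W(-.106,y),.018],rot=rot,max_speed=.05); st("aligned")
line_to([*W(-.082,y),.018],max_speed=.06); st("near")
for x in(-.06,-.045,-.038): line_to([*W(x,y),.018],max_speed=.04); s=st(x)
for x in np.arange(-.036,-.0265,.001):
    line_to([*W(x,y),.018],max_speed=.02); s=st(round(x,4))
    if s["wrist_force"][0]<-5: break
E
```

```text
aligned t 17.29 tcp [0.4947 0.0125 0.018 ] rack [-0.1055  0.0308] yaw -3.118 F [-1.57  0.34 -0.2 ] op 0.0098
near t 17.84 tcp [0.5183 0.0135 0.0179] rack [-0.0819  0.0312] yaw -3.115 F [-0.69 -0.66 -0.24] op 0.0099
-0.06 t 18.54 tcp [0.5406 0.0139 0.018 ] rack [-0.0596  0.031 ] yaw -3.115 F [-0.   -0.34  0.54] op 0.01
-0.045 t 19.07 tcp [0.5558 0.0144 0.0181] rack [-0.0443  0.0311] yaw -3.115 F [0.03 0.24 0.2 ] op 0.0097
-0.038 t 19.39 tcp [0.5626 0.0145 0.018 ] rack [-0.0375  0.031 ] yaw -3.115 F [ 0.05 -0.34 -0.17] op 0.01
-0.036 t 19.64 tcp [0.5642 0.0145 0.018 ] rack [-0.036  0.031] yaw -3.115 F [-0.36 -0.32  0.05] op 0.0098
-0.035 t 19.89 tcp [0.565  0.0145 0.0179] rack [-0.0352  0.031 ] yaw -3.115 F [-1.32  0.1   0.3 ] op 0.0101
-0.034 t 20.14 tcp [0.5663 0.0146 0.018 ] rack [-0.0339  0.031 ] yaw -3.115 F [-1.95 -0.42  0.75] op 0.0101
-0.033 t 20.39 tcp [0.5673 0.0146 0.018 ] rack [-0.0328  0.031 ] yaw -3.115 F [-1.79  0.98  0.66] op 0.0096
-0.032 t 20.64 tcp [0.5683 0.0146 0.018 ] rack [-0.0318  0.031 ] yaw -3.115 F [-1.69 -0.29  0.31] op 0.0104
-0.031 t 20.89 tcp [0.5686 0.0147 0.0179] rack [-0.0316  0.031 ] yaw -3.114 F [-2.78 -0.55  2.15] op 0.0099
-0.03 t 21.14 tcp [0.5687 0.0146 0.0178] rack [-0.0315  0.031 ] yaw -3.114 F [-5.81 -0.16  4.58] op 0.0101
```

The push stalled at rack x = -0.0315 against an expected -0.031 for home. I'll retract and check.

```bash
python3 - <<'E'
from h import *
line_to([*W(-.031,.031),.018],max_speed=.02)
line_to([*W(-.08,.031),.018],max_speed=.08)
line_to([*W(-.12,.031),.12],max_speed=.15)
move_pose([*W(-.19,.10),.2],[np.pi,0,YAW+np.pi]); hold(.3)
bluetin("p2"); st()
im=cv2.imread("pics/p2_top.png")[:,:,::-1]
for nm,lo,hi in(("green",(70,60,30),(95,255,255)),("yellow",(18,150,100),(30,255,255)),("red",(0,150,60),(6,255,255))):
    b,l=blobs(np.ascontiguousarray(im),lo,hi)
    print(nm,[np.round(c,1).tolist() for _,_,c in b])
E
```

```text
scene 65.0 [318.4 220.7] [ 7.3 11.6] rack [-0.0044  0.0315]
top 148.8 [308.8 173.7] [12.8 14.5] rack [0.0012 0.0303]
 t 24.01 tcp [0.4083 0.079  0.1994] rack [-0.19    0.0997] yaw -3.115 F [-0.3  -1.04  0.36] op 0.0101
green [[263.3, 175.6]]
yellow [[376.8, 173.0]]
red [[249.2, 132.2], [245.1, 168.6], [228.0, 198.2]]
```

View pics/p2_top_c.png

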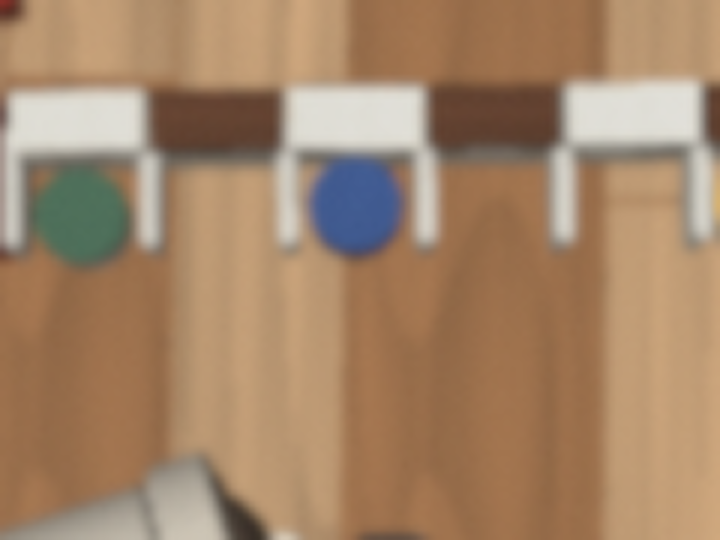

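View pics/p2_scene.png

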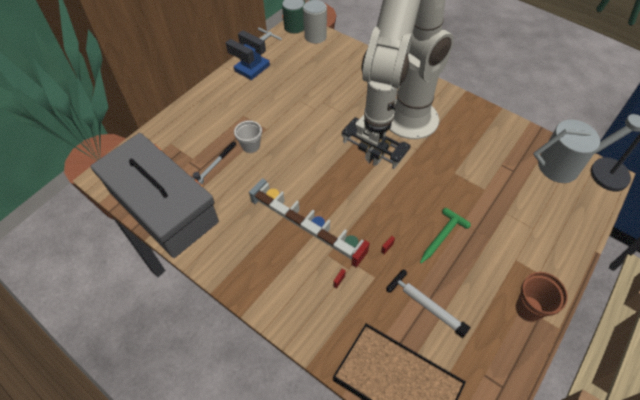

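The top crop at (355,205) shows the blue tin centred in gap 3 and touching the back wall, at rack (0.001, 0.030). The scene reading of -4 mm in x is biased because the rail hides the far side of the lid. The lids and red blocks have moved by at most 0.2 px.

```bash
python3 -c "
from workcell import *
print(sign_off()); print(sense()['time_s'])"
```

```text
the job is handed in; nothing more can be done
None
the job is handed in; nothing more can be done
```

The blue tin is in the third gap from the red end, home against the back wall. I handed the job in at about 24 s of the 64 s allowed; `sign_off` gives no verdict.

- **Counting by touch:** I slid the closed fingertips along the rail from behind the first gap, past the second, to the third and no farther. The force stayed at about 6 N, with the fingertips at rail height throughout, and I lifted off there.
- **Pushing the tin:** I pushed with the fingertips 10 mm apart. The first push brought the tin in line with the gap. The second went straight in until it stalled at rack x = -31.5 mm, where about -31 mm was expected for home, with wrist forces of no more than about 7 N.
- **Final checks:**
  - The top view puts the tin at rack (1, 30) mm, against a target of (0, 31), and it is upright.
  - The green and yellow tins and all three red blocks are within 0.2 px of where they were.
  - The pot, wrench, dibber and pump look unmoved in the scene picture, though I did not measure them.
- **One disagreement:** the scene camera reads the tin at x = -4 mm. The rail hides part of the lid in that view, so I trusted the top view and the stall position.

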